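# Set up the coil winder: seat the mandrel in the canted spindle and dial the turns preset

## Task

Set up the coil winder: take from the rack the mandrel whose shank fits the spindle bore snugly (not the thin or the thick one), tip its shank into the bore edge-first at a clear slant, then straighten it and slide it fully home, collar against the spindle nose. Roll the knurled turns-preset wheel until the 5 stands square in its window. Leave the other mandrels in the rack and the spool, screwdriver and tin where they are.

Things in the scene. Friction and masses are not known exactly. Their poses are not given: they have to be found in the camera images.
- winder: coil winder, fixed; place and yaw (+-0.3) vary. Origin on the bench below the spindle mouth's centre; x to its front, roughly away from the robot. In mm: footprint x -170..100, y -155..225; motor and headstock behind and below the mouth, 110 wide, up to 175 high; traverse rail at x 85, 88 high; wire-tension mast at x 30, y -135, 30 across, 270 high; console 100 x 100, 68 high, centred at y 160
- spindle: spindle nose: locked steel cylinder 58 mm across with a blind round bore, 23.2 mm in diameter, 53 mm deep, countersunk 3 mm by 45 degrees. Origin at the centre of the mouth, in the nose's end face, 150 mm above the bench; z axis = bore axis, pointing out of the mouth (to the winder's front and up, 50 degrees from vertical); y axis level
- mandrel_centre (a point): the snug mandrel: on its axis, at the middle of its grip length. x axis = its axis, pointing from shank to tail. Along x in mm: steel shank 22 in diameter, -103..-53; collar 42 across, -53..-45; aluminium grip length 26 in diameter, -45..45; end disc 42 across, 45..51, and a nut to 55. Starts level in a rack slot, shank towards the robot, axis 62 mm above the bench. 0.27 to 0.47 kg
- mandrel_tip (a point): centre of the end face of the snug mandrel's shank (x = -103 mm from mandrel_centre)
- thin_mandrel_centre (a point): a spare mandrel, the same in every way except a thin shank 14 mm in diameter; same point and axes; stays in the rack
- thick_mandrel_centre (a point): a spare mandrel, the same except a thick shank 30 mm in diameter; same point and axes; stays in the rack
- rack: plywood rack, fixed; place and yaw (+-0.4) vary. Foot 100 x 240 x 12 mm, origin under its centre, x along the mandrels. Two uprights 10 mm thick at x = -29 and +29 mm (48 mm free between), with open-topped slots 28 mm wide at y = -75, 0, 75 mm, floor 49 mm and tops 61 mm above the bench, where the mandrels' grip lengths rest. Which mandrel lies in which slot varies
- preset (a joint): turns-preset wheel angle, rad; digit in the window = angle / 0.628 (0 at 0, 5 at 3.14, 9 at 5.65). Starts at 0.7 to 2.2. Rolling its top towards the winder's +x counts up. No clicks; stops at -0.2 and 5.85; about 1 N at the rim turns it and it stays where it is left
- preset_top (a point): top of the rim of the knurled black preset wheel, 78 mm above the bench: wheel 72 mm in diameter, 14 mm wide, axle along the winder's y, 36 mm below this point. The rim stands 10 mm out of the console. The window is beside it, centred 18 mm towards the spindle (winder -y); digits read upright from the winder's front
- wire_spool: spool of copper wire standing on the bench, 64 mm in diameter, 50 mm high, origin under its centre; leave alone
- screwdriver: screwdriver lying on the bench, 200 mm long, handle 26 mm thick, origin under its middle; leave alone
- pencil_tin: open aluminium tin standing on the bench, 72 mm across, 75 mm high, origin under its centre; leave alone
There are look-alikes about, which are no part of the job. What is shaped like the part that bears mandrel_centre but black or yellow is not meant.

How it is judged:
By the outcome, as a careful person would: the job done as asked, in the order asked, and still so for the second after the job is handed in, with the robot touching nothing.
It also fails if it takes over 61 s, if anything falls off the work surface, if the arm or the gripper's body presses on something with over 40 N, if the wrist force passes 120 N, or if a joint passes its speed limit or range.

## Robot

A 6-joint arm with a two-finger parallel gripper is mounted at the origin on the work surface. World frame = base frame: x ahead of the robot, y to its left, z up, the work surface at z = 0. Lengths are in m, angles in rad, forces in N, time in s.
With the tool pointing down it reaches from about 0.275 to 0.85 m from the base axis. Payload 5.2 kg.
Tool frame: the origin (TCP) lies at the very end of the fingers, on their centre line; the grasp point (between the pads) lies 19 mm behind it; z points along the fingers, y is the line along which they close (so a half turn about z gives the same grasp; the last joint's range is limited). The gripper opens to 85 mm and grips with 20 to 120 N. Pads are 22 mm wide; open, the fingers measure 114 mm over their backs; the gripper's body (76 mm by 85 mm) begins 54 mm behind the grasp point. The pads swing forward as they close: fully open they stand 13 mm farther back than shut.
Start: joints at [-1.404, 0.259, 1.535, -0, 1.348, -0.203], TCP at [0.199, -0.513, 0.205] pointing down, gripper open.
Joint ranges: [-3.14, 3.14], [-0.91, 2.08], [0.19, 2.58], [-1.22, 4.36], [0.22, 2.71], [-3.12, 3.12]. Speed limits (rad/s): [2.57, 2.57, 3.14, 3.14, 3.14, 3.14].

## Interface

Orientations are given as a unit quaternion [w, x, y, z].
In Python, from cell import r gives the robot as it stands. The module is installed in compiled form; this text tells all that it offers. Calls block until the motion is done:
- r.move_to(position, orientation): joint-space move of the TCP to a pose.
- r.move_linear(position, rot=None, velocity=0.15): straight line of the TCP; rot=None keeps the orientation; velocity is the mean speed in m/s.
- r.goto_joints(angles): joint-space move.
- r.gripper_to(opening): finger opening in m; the grip force is fixed at half the most; returns when the fingers have stopped.
- r.hold(seconds).
- r.ik(position, orientation): joint angles nearest the present ones, or None.
- r.get_state(): the state.
- r.camera(name): name is "scene" or "top" or "wrist"; returns (picture, depth): 420x560x3 uint8, red, green, blue; 420x560 float32, m along the optical axis (not along the pixel's ray), 0 where there is no reading.
- r.camera_info(name): a dict with "vertical_fov" (degrees; the focal length in pixels is half the picture's height over the tangent of half this angle, whatever the lens; pixels are square), "cx", "cy" (the principal point, pixels), "extrinsics" (4x4, takes a point from world to camera coordinates); the wrist camera has in their place "tool_from_camera" (4x4, takes a point from camera to tool coordinates, whose origin is the TCP and whose axes are the flange's). Camera axes: x right, y down, z forward; pixel columns grow to the right and rows downward; lengths in m; the calibration is good to about 2 mm. A picture is of the moment at which its call begins: read the wrist's pose just before it. camera_info takes no time and is no camera call.
A pose or a line that the arm cannot do raises r.MotionError and nothing moves.
- r.close_job(): hands the job in; it is judged then, once.
The state is a dict: "time_s": time; "qpos": joint angles; "joint_vel": joint speeds; "effort": joint torques, N m; "ee_pos": TCP position; "tool_rot": TCP orientation; "force": force on the tool from outside, world axes, zero at the start; "torque": the same for the moment, N m; "grip_width": finger opening in m; "grip_force": force on a finger pad.
Only numpy, scipy, OpenCV 4.12 (cv2) and the standard library are available. Lean on these libraries where they do the work, as an engineer would, in place of code of your own. Each camera call takes 0.05 s, during which the arm holds its last target. There are 200 camera calls.

## Working session

There is one attempt and no reset: what is moved stays moved. The work goes in short steps, each a Python script; the robot and the scene stay as the last script left them, time stands still between calls to the robot, and variables do not carry over. Pictures are saved under pics/ and viewed, at most 10 in all, crops included, and the job is handed in when it is done.

```bash
mkdir -p pics
cat > h.py <<'E'
import numpy as np, cv2
from cell import r
from scipy.spatial.transform import Rotation as R
def cam(n):
    s=r.get_state(); p,d=r.camera(n); i=r.camera_info(n)
    f=p.shape[0]/2/np.tan(np.radians(i["vertical_fov"])/2)
    if n=="wrist":
        w,x,y,z=s["tool_rot"]; T=np.eye(4); T[:3,:3]=R.from_quat([x,y,z,w]).as_matrix(); T[:3,3]=s["ee_pos"]
        T=T@np.array(i["tool_from_camera"])
    else: T=np.linalg.inv(np.array(i["extrinsics"]))
    v,u=np.mgrid[:p.shape[0],:p.shape[1]]
    P=np.stack([(u-i["cx"])/f*d,(v-i["cy"])/f*d,d],-1)@T[:3,:3].T+T[:3,3]
    P[d==0]=np.nan
    return p,d,P,T,f,i
def save(n,p,s=1):
    cv2.imwrite(n,cv2.resize(p[...,::-1],None,fx=s,fy=s,interpolation=cv2.INTER_CUBIC))
def quat(M):
    x,y,z,w=R.from_matrix(M).as_quat(); return [w,x,y,z]
E
python3 - <<'E'
from h import *
for n in("scene","top"):
    p,d,P,T,f,i=cam(n); save(f"pics/{n}.png",p,1.4); np.savez(n+".npz",p=p,P=P,T=T,f=f,c=[i["cx"],i["cy"]]); print(n,T.round(3).tolist(),f)
print(r.get_state()["time_s"], r.camera_info("wrist"))
E
```

```text
scene [[-0.765, 0.524, -0.374, 1.029], [0.644, 0.612, -0.459, 0.516], [-0.011, -0.592, -0.806, 1.202], [0.0, 0.0, 0.0, 1.0]] 477.5549070123613
top [[-0.022, -0.996, 0.091, 0.4], [-1.0, 0.023, 0.008, -0.135], [-0.01, -0.091, -0.996, 1.223], [0.0, 0.0, 0.0, 1.0]] 438.45315057722223
0.1 {'vertical_fov': 58.29440349137166, 'cx': 276.85133151816177, 'cy': 213.26125372728515, 'tool_from_camera': array([[ 4.48980086e-04, -9.63388275e-01, -2.68109734e-01,
         6.81523460e-02],
       [ 9.99999592e-01,  6.42622930e-04, -6.34499503e-04,
        -5.93169870e-04],
       [ 7.83562845e-04, -2.68109340e-01,  9.63388171e-01,
        -1.68645009e-01],
       [ 0.00000000e+00,  0.00000000e+00,  0.00000000e+00,
         1.00000000e+00]])}
```

View pics/scene.png

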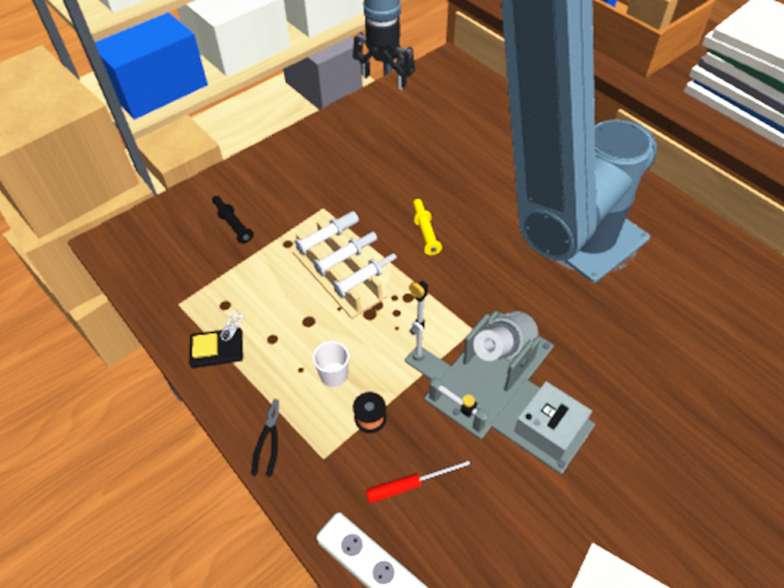

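View pics/top.png

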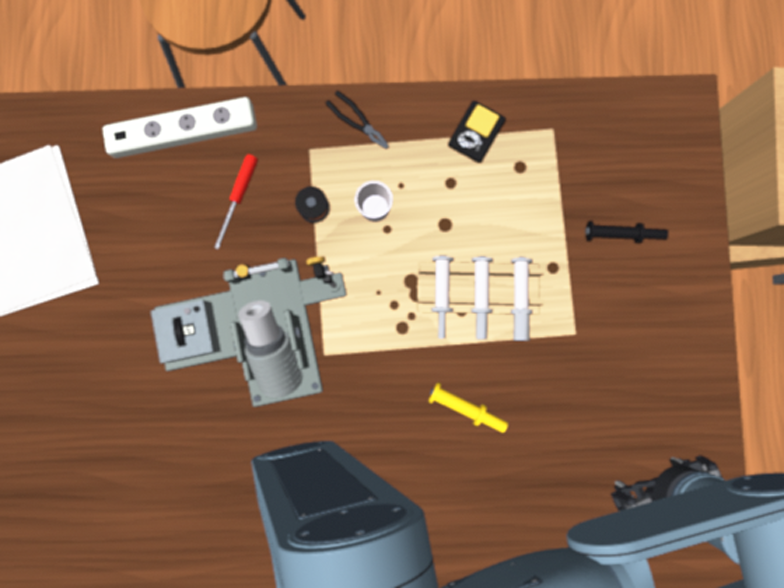

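The top view shows three rack mandrels, with shanks towards the robot (bottom):
- (442,325): thin.
- (482,325): medium.
- (521,325): thick.

The black one at (627,232) and the yellow one at (468,408) are look-alikes. The medium one in the middle slot should be the snug one. I'll get coarse positions, then take a close wrist look at the rack and the winder.

Run:
```python
from h import *
t=np.load("top.npz"); P=t["P"]
def q(u,v): print((u,v),P[int(v/1.4),int(u/1.4)].round(3))
for a in [(442,285),(482,285),(521,285),(442,330),(482,330),(521,330),(482,262),(482,308),(255,310),(275,380),(178,330),(187,345),(275,270),(320,265),(374,205),(312,203),(240,180),(270,290)]: q(*a)
# wrist look over rack, camera ~0.33 above, facing down, tool x axis toward +x world
from math import *
def down(yaw): # tool x -> world dir yaw, z down
    c,s=cos(yaw),sin(yaw); return np.array([[c,s,0],[s,-c,0],[0,0,-1.]])
for yaw in(0,pi,pi/2,-pi/2):
  for n,p in(("rack",[0.47,-0.27,0.25]),("wind",[0.42,0.08,0.33])):
    j=r.ik(p,quat(down(yaw))); print(n,yaw,None if j is None else np.round(j,2))
```

```text
(442, 285) [ 0.523 -0.216  0.077]
(482, 285) [ 0.521 -0.292  0.077]
(521, 285) [ 0.519 -0.365  0.076]
(442, 330) [ 0.439 -0.214  0.068]
(482, 330) [ 0.437 -0.29   0.071]
(521, 330) [ 0.435 -0.362  0.074]
(482, 262) [ 0.563 -0.293  0.078]
(482, 308) [ 0.476 -0.29   0.078]
(255, 310) [0.479 0.121 0.135]
(275, 380) [0.353 0.094 0.099]
(178, 330) [0.45  0.28  0.075]
(187, 345) [0.421 0.268 0.062]
(275, 270) [0.562 0.1   0.061]
(320, 265) [ 0.54  -0.01   0.251]
(374, 205) [ 0.696 -0.09   0.003]
(312, 203) [0.691 0.031 0.048]
(240, 180) [0.749 0.177 0.026]
(270, 290) [0.527 0.123 0.005]
rack 0 [-0.73  0.22  1.48 -0.    1.45  0.84]
wind 0 [-0.07 -0.03  1.56 -0.    1.61  1.5 ]
rack 3.141592653589793 [-0.73  0.22  1.48 -0.    1.45 -2.3 ]
wind 3.141592653589793 [-0.07 -0.03  1.56 -0.    1.61 -1.64]
rack 1.5707963267948966 [-0.73  0.22  1.48 -0.    1.45 -0.73]
wind 1.5707963267948966 [-0.07 -0.03  1.56 -0.    1.61 -0.07]
rack -1.5707963267948966 [-0.73  0.22  1.48 -0.    1.45  2.41]
wind -1.5707963267948966 [-0.07 -0.03  1.56 -0.    1.61  3.07]
```

```bash
cat >> h.py <<'E'
from math import *
def tool(yaw,pitch=0):
    """tool down, x at yaw; pitch>0 swings z towards +x"""
    return R.from_euler('z',yaw).as_matrix()@R.from_euler('y',-pitch).as_matrix()@np.diag([1,-1,-1.])
E
python3 - <<'E'
from h import *
M=tool(0.0,-0.2); tfc=np.array(r.camera_info("wrist")["tool_from_camera"])
cz=M@tfc[:3,2]; tgt=np.array([.5,.13,.13]); pos=tgt-0.43*cz-M@tfc[:3,3]; print(pos,r.ik(pos,quat(M)))
def look(n,pos,M):
    r.move_to(list(pos),quat(M)); r.hold(0.2)
    p,d,P,T,f,i=cam("wrist"); save(f"pics/{n}.png",p,1.4); np.savez(n+".npz",p=p,P=P,T=T,f=f,c=[i["cx"],i["cy"]]); print(n,r.get_state()["time_s"],r.get_state()["ee_pos"])
look("wind",pos,M)
look("rack",[.52,-.29,.25],tool(0))
E
```

```text
[0.59499083 0.129134   0.36135177] [0.0272729  0.47701917 0.86554026 0.00595521 1.99895412 1.59999844]
wind 3.0833 [0.59507259 0.12860692 0.36131015]
rack 4.9583 [ 0.52057608 -0.28927094  0.25014135]
```

View pics/wind.png

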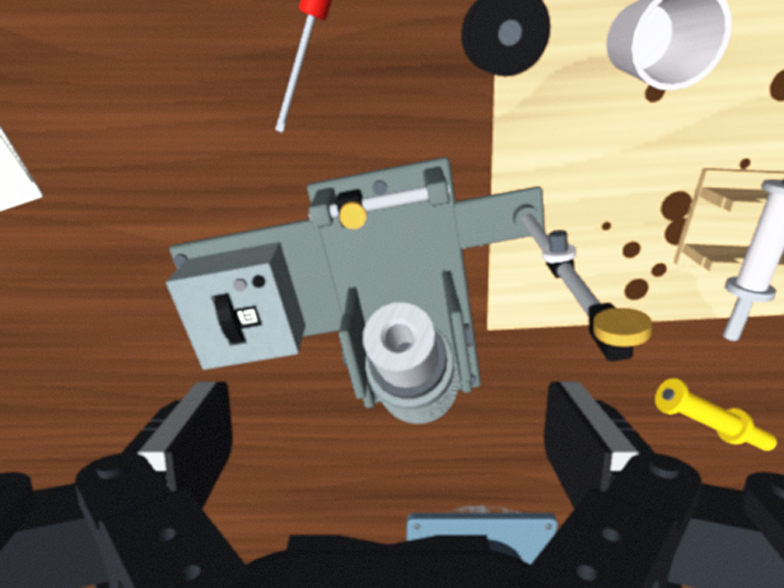

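View pics/rack.png

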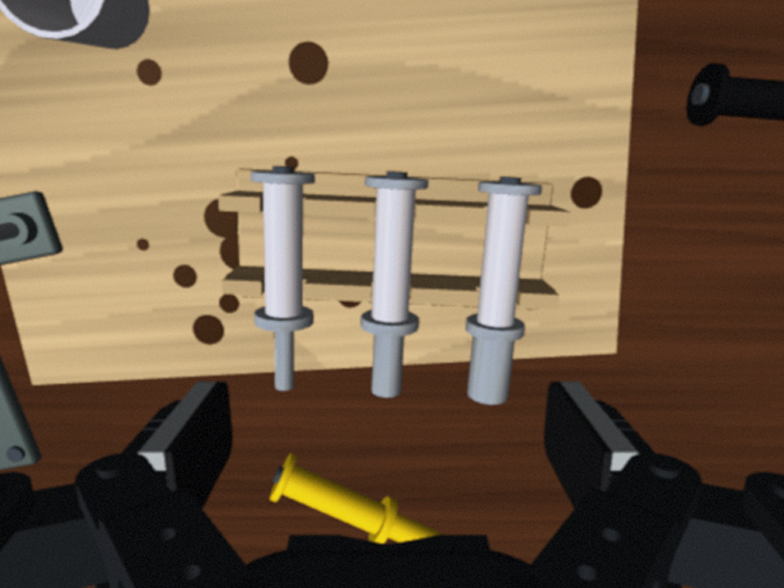

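Wind picture: the nose face is at (399,337), the wheel at (229,320) with its window at (247,317), and the mast is at right. Rack picture, candidate mandrels: left (284,245) thin, middle (392,250) medium, right (503,255) thick, plus the yellow and black look-alikes. The middle one's shank is narrower than its grip by about 22/26, so it fits. I'll confirm with a crop and measure.

Run:
```python
from h import *
k=np.load("rack.npz"); P=k["P"]; p=k["p"]
w=np.load("wind.npz"); 
a=cv2.resize(p[110:295,150:400,::-1],(780,577),interpolation=cv2.INTER_CUBIC)[:, :480] if 0 else cv2.resize(p[215:295,160:390,::-1],(800,278),interpolation=cv2.INTER_CUBIC)
b=cv2.resize(w["p"][190:255,130:230,::-1],(480,312),interpolation=cv2.INTER_CUBIC)
c=cv2.resize(w["p"][205:275,250:320,::-1],(312,312),interpolation=cv2.INTER_CUBIC)
cv2.imwrite("pics/crop.png",np.vstack([a,np.hstack([b,c,np.zeros((312,8,3),np.uint8)])]))
# mandrels: bright points above z=.06
m=(P[...,2]>.064)&(P[...,2]<.095)&(P[...,0]>.4)&(P[...,0]<.6)&(P[...,1]<-.17)&(P[...,1]>-.41)
n,lab,st,_=cv2.connectedComponentsWithStats(m.astype(np.uint8))
for j in range(1,n):
    if st[j,4]<600: continue
    Q=P[lab==j]; x=Q[:,0]; 
    # centre line from strip medians of extremes
    c0=Q.mean(0); u=np.linalg.svd((Q-c0)[:,:2],full_matrices=False)[2][0]; u*=np.sign(u[0])
    s=(Q-c0)[:,:2]@u; t=(Q-c0)[:,:2]@[-u[1],u[0]]
    xs=[];ys=[];ws=[]
    for lo in np.arange(s.min(),s.max(),.006):
        q=t[(s>=lo)&(s<lo+.006)]
        if len(q)>8: xs.append(lo+.003); ys.append((q.max()+q.min())/2); ws.append(np.ptp(q))
    xs=np.array(xs);ys=np.array(ys);ws=np.array(ws)
    print("comp",c0.round(4),"yaw",atan2(u[1],u[0]),"s",s.min(),s.max(),"tipxy",(c0[:2]+u*s.min()).round(4),"endxy",(c0[:2]+u*s.max()).round(4))
    print(" w",(ws*1000).round(0),"\n off",(ys*1000).round(1),"slope",np.polyfit(xs,ys,1).round(4))
    print(" topz",[round(float(np.percentile(Q[(abs(s-v)<.004)][:,2],98)),4) for v in (s.min()+.02,0.0+.01,.04)])
P=w["P"]
# nose face plane
v0,u0=241,285
g=(np.hypot(*(np.mgrid[:420,:560]-np.array([v0,u0])[:,None,None]))<45)
Q=P[g]; 
best=None; rng=np.random.default_rng(0)
Qf=Q[Q[:,2]>.11]
for _ in range(3000):
    A=Qf[rng.choice(len(Qf),3,False)]; nn=np.cross(A[1]-A[0],A[2]-A[0]); l=np.linalg.norm(nn)
    if l<1e-5: continue
    nn/=l; nn*=np.sign(nn[2])
    if abs(nn[2]-cos(radians(50)))>.08 or nn[0]<0: continue
    inl=abs((Qf-A[0])@nn)<.0015
    if best is None or inl.sum()>best.sum(): best=inl
F=Qf[best]; c=F.mean(0); nn=np.linalg.svd(F-c,full_matrices=False)[2][2]; nn*=np.sign(nn[2])
ex=np.array([-nn[1],nn[0],0]);ex/=np.linalg.norm(ex);ey=np.cross(nn,ex)
uv=np.stack([(F-c)@ex,(F-c)@ey],1).astype(np.float32)
uv=uv[np.hypot(*uv.T)<.04]
(cc,rad)=cv2.minEnclosingCircle(uv); print("face n",nn.round(4),"elev",degrees(asin(nn[2])),"yaw",atan2(nn[1],nn[0]),"N",len(uv),"centre",(c+cc[0]*ex+cc[1]*ey).round(4),"rad",rad,"mean rad inner",np.percentile(np.hypot(*(uv-cc).T),1))
h=cv2.convexHull(uv)[:,0]; A=np.c_[2*h,np.ones(len(h))]; s=np.linalg.lstsq(A,(h**2).sum(1),rcond=None)[0]
print("hullfit",(c+s[0]*ex+s[1]*ey).round(4),sqrt(s[2]+s[0]**2+s[1]**2))
# wheel & console
m=(P[...,2]>.070)&(P[...,2]<.09)&(P[...,1]>.2)&(P[...,1]<.36)&(P[...,0]<.56)
Q=P[m]; print("wheel",len(Q),np.nanmedian(Q,0),Q.min(0),Q.max(0))
m=(P[...,2]>.062)&(P[...,2]<.0705)&(P[...,1]>.2)&(P[...,1]<.36)&(P[...,0]<.56)&(P[...,0]>.36)
Q=P[m][:,:2].astype(np.float32); print("console",cv2.minAreaRect(Q),np.median(P[m][:,2]))
```

```text
comp [ 0.514  -0.2175  0.0727] yaw -0.05149946164699255 s -0.09256433803349388 0.06546678970302049 tipxy [ 0.4216 -0.2127] endxy [ 0.5794 -0.2209]
 w [12. 12. 12. 13. 12. 12. 13. 12. 39. 41. 25. 25. 25. 25. 24. 24. 26. 26.
 25. 25. 25. 25. 24. 24. 39. 39. 13.] 
 off [0.8 0.9 0.8 0.4 0.8 0.7 0.5 0.6 0.6 0.8 0.8 0.7 0.7 0.5 0.7 0.8 1.3 1.4
 1.3 1.2 1.2 1.3 1.  1.1 1.2 1.  1.8] slope [0.0048 0.001 ]
 topz [0.0696, 0.0761, 0.076]
comp [ 0.5053 -0.2905  0.0728] yaw -0.04427503924054238 s -0.08717278717386175 0.07084918931680516 tipxy [ 0.4182 -0.2867] endxy [ 0.5761 -0.2937]
 w [20. 20. 21. 20. 20. 20. 20. 20. 41. 41. 25. 25. 25. 25. 25. 24. 25. 25.
 25. 25. 25. 25. 25. 24. 39. 41. 13.] 
 off [-0.3 -0.1 -0.3  0.   0.2 -0.4 -0.2  0.  -0.1  0.1 -0.1 -0.3  0.  -0.1
  0.1 -0.1 -0.2  0.   0.3 -0.4 -0.1 -0.2  0.  -0.1 -0.1 -0.  -0.2] slope [ 0.0003 -0.0001]
 topz [0.0735, 0.0756, 0.0758]
comp [ 0.4968 -0.3634  0.0733] yaw -0.04481278907976521 s -0.08184342313171204 0.07596055782309619 tipxy [ 0.415  -0.3597] endxy [ 0.5727 -0.3668]
 w [29. 29. 28. 29. 29. 29. 29. 28. 39. 40. 25. 25. 25. 25. 24. 25. 25. 24.
 25. 26. 25. 26. 25. 26. 40. 40. 13.] 
 off [-1.7 -2.1 -1.5 -2.1 -1.7 -1.7 -1.9 -1.4 -1.1 -1.7 -1.6 -1.5 -1.9 -1.5
 -1.5 -1.9 -1.9 -1.2 -1.4 -1.7 -1.6 -1.8 -1.5 -1.6 -1.  -1.4 -1.6] slope [ 0.0021 -0.0016]
 topz [0.0774, 0.0756, 0.0754]
face n [0.7524 0.1431 0.6429] elev 40.009514619813885 yaw 0.187967117309999 N 1484 centre [0.4765 0.1217 0.1501] rad 0.029070893302559853 mean rad inner 0.012803858254440538
hullfit [0.4766 0.1216 0.15  ] 0.028728560361697377
wheel 564 [0.45578547 0.27876903 0.07295664] [0.39358038 0.2279766  0.0700099 ] [0.50263992 0.33183528 0.0800333 ]
console ((0.4463101327419281, 0.2789725661277771), (0.1015605628490448, 0.10151641070842743), 10.75914192199707) 0.06802978969415308
```

View pics/crop.png

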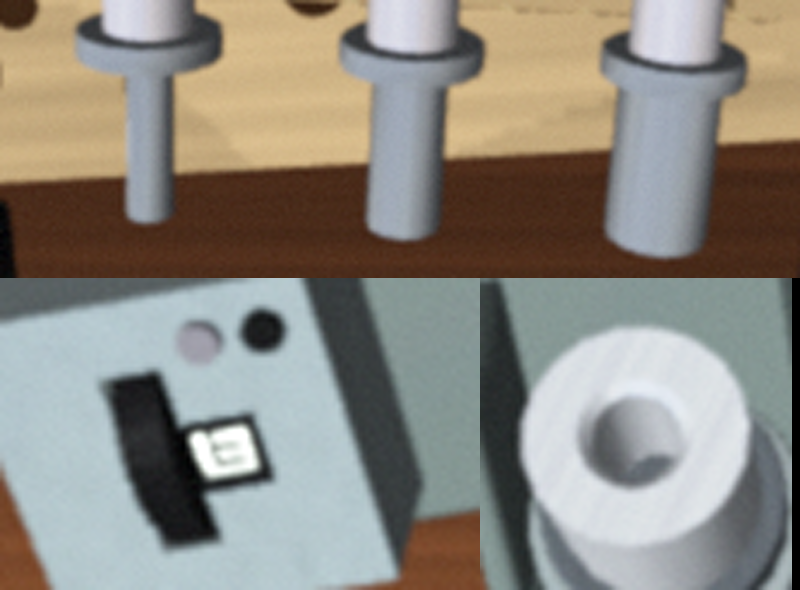

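The crop confirms the middle mandrel as the snug one: 20 mm measured shank between 12 and 29. The window shows a 3, inverted in this view. Face normal, radius and height match the spec, and the console position agrees with the winder frame. Now the pick.

```bash
cat >> h.py <<'E'
C=np.array([.4766,.1217,.1501]); YW=0.188; EL=radians(40)
W=R.from_euler('z',YW).as_matrix()
n_=W@[cos(EL),0,sin(EL)]; e_=W@[-sin(EL),0,cos(EL)]; y_=W@[0,1,0]
def pose(b,sl,o,yaw=0.):
    """tcp pose for tip at C + b=(y,e,n) in bore frame, slant sl rad (tail lowered), yaw error"""
    M=tool(YW+yaw,EL-sl); tip=C+b[0]*y_+b[1]*e_+b[2]*n_
    return tip+.103*M[:,0]-M@o, M
E
python3 - <<'E'
from h import *
w=np.load("wind.npz"); P=w["P"]
L=(P-[.4465,.2788,0])@W   # console frame
m=(abs(L[...,0])<.045)&(abs(L[...,1])<.045)&(L[...,2]>.0715)
Q=L[m]; b=Q[Q[:,2]>.0765]; print("wheel console-frame",len(Q),Q.min(0).round(4),Q.max(0).round(4),np.median(Q,0).round(4),"top",b.mean(0).round(4))
c=np.array([.5211,-.2912,.062]); M=tool(-.0443)
g=c+[0,0,-.020]
r.gripper_to(.06)
r.move_to(list(g+[0,0,.10]),quat(M)); r.move_linear(list(g),velocity=.12)
r.gripper_to(.0); r.hold(.2)
s=r.get_state(); print(s["ee_pos"],s["grip_width"],s["grip_force"],s["force"],s["time_s"])
wq=s["tool_rot"]; MM=R.from_quat([wq[1],wq[2],wq[3],wq[0]]).as_matrix()
o=MM.T@(c-s["ee_pos"]); print("o",o); o[1]=0; np.save("o.npy",o)
r.move_linear([g[0],g[1],.34],velocity=.22); r.hold(.2)
s=r.get_state(); print(s["grip_width"],s["force"],s["torque"],s["time_s"])
for b,sl in(((0,0,.15),radians(13)),((0,0,-.0035),radians(13)),((0,0,-.05),0)):
    p,M=pose(b,sl,o); j=r.ik(list(p),quat(M)); print(p.round(3),None if j is None else np.round(j,2))
E
```

```text
wheel console-frame 414 [-0.0207 -0.0419  0.0715] [0.0412 0.0124 0.08  ] [0.0085 0.0012 0.0745] top [-0.      0.005   0.0776]
[ 0.52435288 -0.29438168  0.04822147] 0.0001380578515246795 14.666367620229721 [-3.61387327 -0.22695283 29.04355463] 7.6667
o [-0.00327299 -0.00293462 -0.01382851]
0.00035371812027886433 [0.46005265 0.20795902 0.10710148] [-0.0002267  -0.02461931  0.01105683] 9.375
[0.689 0.162 0.282] [0.04 0.21 1.51 0.08 0.96 1.39]
[0.573 0.14  0.184] [-0.01  0.08  1.92  0.14  0.68  1.29]
[0.528 0.131 0.176] [-0.09 -0.08  2.24  0.54  0.35  0.84]
```

The grip closed on nothing (width 0, 29 N upward), so I'll look at the rack.

Run:
```python
from h import *
p,d,P,T,f,i=cam("wrist"); np.savez("rack2.npz",p=p,P=P,T=T,f=f,c=[i["cx"],i["cy"]])
t=cam("scene")[0]; a=cv2.resize(p[...,::-1],(560,420)); b=cv2.resize(t[120:250,180:350,::-1],(549,420),interpolation=cv2.INTER_CUBIC)
cv2.imwrite("pics/r2.png",cv2.resize(np.hstack([a,b]),None,fx=.7,fy=.7,interpolation=cv2.INTER_AREA))
r.gripper_to(.06); s=r.get_state(); print(s["grip_width"],s["ee_pos"],s["time_s"])
```

```text
0.060074959254930026 [ 0.5210898  -0.29119861  0.33999894] 10.075
```

View pics/r2.png

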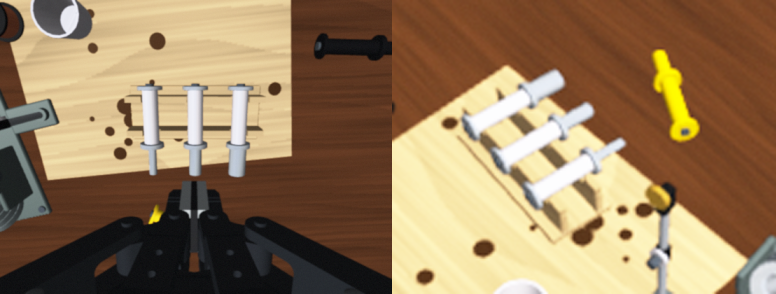

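Run:
```python
from h import *
for n in("rack","rack2"):
    P=np.load(n+".npz")["P"]
    M=tool(-.0443); c=np.array([.5211,-.2912,0]); L=(P-c)@R.from_euler('z',-.0443).as_matrix()
    print(n)
    for lo in np.arange(-.108,.064,.008):
        q=L[(L[...,0]>=lo)&(L[...,0]<lo+.008)&(abs(L[...,1])<.03)&(L[...,2]>.055)&(L[...,2]<.1)]
        if len(q): print(round(lo*1e3),len(q),(q[:,1].min()*1e3).round(1),(q[:,1].max()*1e3).round(1),(np.percentile(q[:,2],97)*1e3).round(1),end=' | ')
    for nm,ya,yb in(("U",.02,.05),("V",-.05,-.02)):
        q=L[(abs(L[...,0])<.06)&(L[...,1]>ya)&(L[...,1]<yb)&(L[...,2]>.057)&(L[...,2]<.066)]
        print("\n",nm,"uprights x",np.histogram(q[:,0]*1e3,np.arange(-60,61,5)))
```

```text
rack
-108 44 -10.2 10.4 72.8 | -100 162 -11.1 10.8 73.1 | -92 155 -10.7 10.8 73.3 | -84 157 -11.1 10.3 73.4 | -76 165 -10.9 10.7 73.1 | -68 166 -11.1 10.8 73.4 | -60 95 -19.4 20.1 82.0 | -52 483 -20.4 20.5 83.1 | -44 209 -13.1 12.8 75.5 | -36 388 -29.5 30.0 75.1 | -28 401 -30.0 29.9 75.4 | -20 221 -12.7 12.9 75.6 | -12 222 -13.1 12.1 75.7 | -4 227 -12.7 12.4 75.6 | 4 228 -13.1 12.8 75.7 | 12 236 -12.8 12.8 75.6 | 20 384 -29.4 29.6 75.4 | 28 494 -29.9 29.7 75.3 | 36 248 -13.0 12.1 75.3 | 44 383 -21.1 20.8 83.1 | 52 58 -6.8 6.2 69.5 | 
 U uprights x (array([  0,   3,   5,   1,   0, 122, 142,  64,   0,   0,   0,   0,   0,
         0,   0,   0,  28, 170, 156,   0,   0,   6,   0,   0]), array([-60, -55, -50, -45, -40, -35, -30, -25, -20, -15, -10,  -5,   0,
         5,  10,  15,  20,  25,  30,  35,  40,  45,  50,  55,  60]))

 V uprights x (array([  0,   1,   1,   1,   0, 112, 148,  65,   0,   0,   0,   0,   0,
         0,   0,   0,  29, 174, 148,   0,   0,   4,   1,   0]), array([-60, -55, -50, -45, -40, -35, -30, -25, -20, -15, -10,  -5,   0,
         5,  10,  15,  20,  25,  30,  35,  4
[... 446 characters left out ...]
-29.3 29.5 75.5 | 28 321 -29.2 29.4 75.4 | 36 166 -12.6 11.6 75.6 | 44 238 -20.6 19.6 83.2 | 52 36 -6.7 5.8 69.5 | 
 U uprights x (array([  0,   0,   0,   0,   0,  75, 100,  35,   0,   0,   0,   0,   0,
         0,   0,   0,  26, 102, 100,   0,   0,   0,   0,   0]), array([-60, -55, -50, -45, -40, -35, -30, -25, -20, -15, -10,  -5,   0,
         5,  10,  15,  20,  25,  30,  35,  40,  45,  50,  55,  60]))

 V uprights x (array([  0,   0,   4,   0,   0,  75, 100,  34,   0,   0,   0,   0,   0,
         0,   0,   0,  25, 100, 100,   0,   0,   3,   2,   0]), array([-60, -55, -50, -45, -40, -35, -30, -25, -20, -15, -10,  -5,   0,
         5,  10,  15,  20,  25,  30,  35,  40,  45,  50,  55,  60]))
```

Run:
```python
from h import *
for n,z,xy in(("rack",.25014,(.5206,-.2893)),("rack2",.34,(.5211,-.2912))):
    k=np.load(n+".npz"); T=k["T"]; tfc=np.array(r.camera_info("wrist")["tool_from_camera"])
    tw=T@np.linalg.inv(tfc); L=(k["P"]-tw[:3,3])@tw[:3,:3]
    m=(L[...,2]>-.11)&(L[...,2]<.03)
    q=L[m]; print(n,tw[:3,3].round(4),len(q))
    for lo in np.arange(-.11,.03,.01):
        a=q[(q[:,2]>=lo)&(q[:,2]<lo+.01)]
        if len(a)>5: print(round(lo*1e3),len(a),(np.percentile(a,[2,98],axis=0)*1e3).round(0).tolist())
```

```text
rack [ 0.5207 -0.2892  0.2502] 35337
-110 11356 [[9.0, -41.0, -110.0], [18.0, 40.0, -100.0]]
-100 11146 [[-6.0, -65.0, -100.0], [17.0, 65.0, -90.0]]
-90 4625 [[5.0, -67.0, -90.0], [14.0, 67.0, -81.0]]
-80 2081 [[0.0, -50.0, -80.0], [12.0, 49.0, -70.0]]
-70 2553 [[-10.0, -56.0, -70.0], [11.0, 54.0, -60.0]]
-60 2134 [[-10.0, -56.0, -60.0], [11.0, 55.0, -50.0]]
-50 1383 [[-11.0, -54.0, -50.0], [11.0, 53.0, -40.0]]
-40 59 [[-9.0, -44.0, -40.0], [8.0, 42.0, -38.0]]
rack2 [ 0.5209 -0.291   0.339 ] 43019
-110 14351 [[4.0, -53.0, -110.0], [17.0, 53.0, -100.0]]
-100 10525 [[-1.0, -48.0, -100.0], [17.0, 47.0, -90.0]]
-90 9151 [[-8.0, -39.0, -90.0], [12.0, 38.0, -80.0]]
-80 5148 [[-8.0, -34.0, -80.0], [14.0, 32.0, -70.0]]
-70 1490 [[-10.0, -19.0, -70.0], [13.0, 17.0, -60.0]]
-60 867 [[6.0, -14.0, -60.0], [11.0, 12.0, -50.0]]
-50 889 [[6.0, -14.0, -50.0], [11.0, 12.0, -40.0]]
-40 595 [[6.0, -13.0, -40.0], [11.0, 12.0, -31.0]]
```

The wrist depth shows the real fingertips ending about 30 mm short of the reported TCP. That explains the miss: the fingers closed on top of the mandrel, at 0.048 + 0.03 ≈ 0.078, just above its top. I'll regrasp about 30 mm lower.

Run:
```python
from h import *
c=np.array([.5211,-.2917,.062]); M=tool(-.0443)
g=c+[0,0,-.050]
r.move_to(list(g+[0,0,.09]),quat(M)); 
for dz in(.03,.012,0):
    r.move_linear(list(g+[0,0,dz]),velocity=.12); s=r.get_state(); print(s["ee_pos"],s["force"])
    if abs(s["force"][2])>8: print("contact"); break
else:
    r.gripper_to(.0); r.hold(.15)
    s=r.get_state(); print(s["ee_pos"],s["grip_width"],s["grip_force"],s["force"],s["time_s"])
    wq=s["tool_rot"]; MM=R.from_quat([wq[1],wq[2],wq[3],wq[0]]).as_matrix()
    o=MM.T@(c-s["ee_pos"]); print("o",o); o[1]=0; np.save("o.npy",o)
    if s["grip_width"]>.02:
        r.move_linear([g[0],g[1],.30],velocity=.22); r.hold(.15)
        s=r.get_state(); print(s["grip_width"],s["force"],s["torque"],s["time_s"])
        for b,sl in(((0,0,.12),radians(13)),((0,0,-.0035),radians(13)),((0,0,-.05),0)):
            p,M=pose(b,sl,o); j=r.ik(list(p),quat(M)); print(p.round(3),None if j is None else np.round(j,2))
```

```text
[ 0.5218167  -0.29228775  0.04298361] [ 0.36504017 -0.09311384 -0.3939867 ]
[ 0.52097422 -0.29157717  0.02420751] [0.09926064 0.0883088  0.13312146]
[ 0.52086468 -0.2914927   0.01208263] [ 0.46840231  1.43076766 -0.03666794]
[ 0.52146649 -0.29205461  0.01277627] 0.02450605863867241 58.5615473985672 [-1.72438269 -0.16149386  4.71372786] 12.775
o [-0.00033513 -0.00030015 -0.04922431]
0.024637320720748982 [ 0.33867864 -0.87296907 -1.97269948] [-0.01038379 -0.02566743 -0.01806355] 14.3833
[0.679 0.16  0.23 ] [0.03 0.23 1.62 0.09 0.83 1.37]
[0.586 0.143 0.151] [-0.    0.14  1.94  0.15  0.6   1.28]
[0.548 0.135 0.147] [-0.07  0.02  2.24  0.7   0.26  0.69]
```

```bash
cat >> h.py <<'E'
def bf(f): f=np.array(f); return np.array([f@y_,f@e_,f@n_])
def tipnow(o):
    s=r.get_state(); w,x,y,z=s["tool_rot"]; M=R.from_quat([x,y,z,w]).as_matrix()
    t=s["ee_pos"]+M@o-.103*M[:,0]-C; return bf(t)*1e3, bf(s["force"]), np.array(s["torque"]), degrees(asin(M[2,0]))
E
python3 - <<'E'
from h import *
o=np.load("o.npy"); sl=radians(13)
p,M=pose((0,0,.09),sl,o); r.move_to(list(p+[0,0,.10]),quat(M))
p,M=pose((0,0,.02),sl,o); r.move_linear(list(p),velocity=.2); r.hold(.15)
t,f0,q0,el=tipnow(o); print(t.round(1),f0.round(1),el,r.get_state()["time_s"]); np.save("f0.npy",f0)
img=cam("scene")[0]; save("pics/pre.png",img[190:320,240:430],4)
p,d,P,T,f,i=cam("wrist"); save("pics/prew.png",p)
E
```

```text
[-0.3  0.2 22. ] [ 0.1 -1.5 -1.9] 27.178714171344566 17.1333
```

View pics/pre.png

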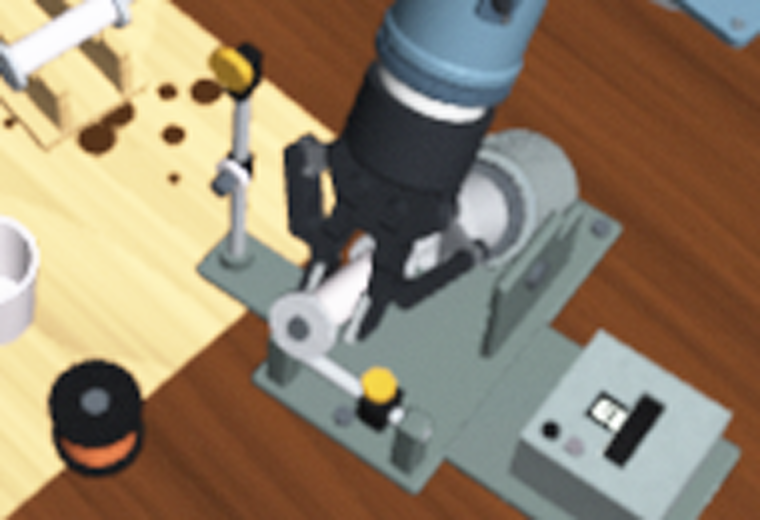

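The mandrel is held squarely in front of the nose; its end disc is at (300,325) and the nose at (490,225). Next is the guarded slanted entry.

Run:
```python
from h import *
o=np.load("o.npy"); f0=np.load("f0.npy"); sl=radians(13)
for n in(.008,.003,0,-.002,-.0035):
    p,M=pose((0,0,n),sl,o); r.move_linear(list(p),velocity=.05); r.hold(.08)
    t,f,q,el=tipnow(o); print(n,t.round(1),(f-f0).round(1),q.round(2),round(el,1))
    if (f-f0)[2]>12: break
print(r.get_state()["time_s"],r.get_state()["grip_width"])
```

```text
0.008 [-0.  -0.   8.1] [ 0.4 -0.1  0.3] [-0.1   0.36  0.01] 27.0
0.003 [-0. -0.  3.] [-0.7 -0.5  0.4] [-0.06  0.39  0.02] 27.0
0 [-0. -0. -0.] [-0.5 -0.4 -0.1] [-0.05  0.28 -0.03] 27.0
-0.002 [ 0.   0.  -2.1] [ 0.1 -0.2  0.7] [-0.08  0.38 -0.03] 27.0
-0.0035 [-0.   0.  -3.6] [-0.8 -0.3 -0.2] [-0.14  0.39  0.01] 27.0
19.0417 0.02474314902123051
```

Run:
```python
from h import *
o=np.load("o.npy"); f0=np.load("f0.npy")
for n,e,d in((-.005,.0003,13),(-.006,.0003,9),(-.006,.0002,5),(-.006,0,2),(-.006,0,0)):
    p,M=pose((0,e,n),radians(d),o); r.move_linear(list(p),quat(M),velocity=.03); r.hold(.08)
    t,f,q,el=tipnow(o); print(n,d,t.round(1),(f-f0).round(1),q.round(2),round(el,1))
    if np.linalg.norm(f-f0)>25: print("stop"); break
print(r.get_state()["time_s"],r.get_state()["grip_width"],np.round(r.get_state()["qpos"],2))
```

```text
-0.005 13 [-0.   0.3 -5.2] [-0.5 -0.1  0.3] [-0.15  0.44 -0.03] 27.0
-0.006 9 [-0.   0.3 -5.7] [-0.3 -0.1  1. ] [-0.04  0.43  0.03] 31.0
-0.006 5 [-0.1  0.1 -5.6] [ 0.3 -0.8 -0.8] [-0.08  0.46 -0.01] 35.0
-0.006 2 [-0.  -0.1 -5.7] [-0.9 -0.3  0.6] [-0.13  0.56  0.04] 38.0
-0.006 0 [-0.  -0.  -5.7] [ 0.3 -1.1  0.7] [-0.15  0.54 -0.02] 40.0
21.15 0.024396114571402762 [-0.04  0.03  2.13  0.48  0.32  0.93]
```

Run:
```python
from h import *
o=np.load("o.npy"); f0=np.load("f0.npy"); b=np.zeros(2)
for n in(-.012,-.02,-.028,-.036,-.044,-.048,-.050,-.0515,-.053):
    p,M=pose((b[0],b[1],n),0,o)
    try: r.move_linear(list(p),quat(M),velocity=.05)
    except r.MotionError as x: print("ME",x); break
    r.hold(.06)
    t,f,q,el=tipnow(o); df=f-f0; print(n,t.round(1),df.round(1),q.round(2),round(el,1))
    b+=np.clip(df[:2]*5e-5,-.0004,.0004)*(abs(df[:2])>3)
    if df[2]>15: print("stop"); break
print(r.get_state()["time_s"],r.get_state()["grip_width"],np.round(r.get_state()["qpos"],2))
```

```text
-0.012 [  0.  -0. -12.] [ 0.1 -0.5  0.1] [-0.17  0.56 -0.02] 40.0
-0.02 [ -0.    0.  -19.8] [-0.1 -1.2  0.6] [-0.14  0.55 -0.04] 40.0
-0.028 [ -0.    0.  -27.8] [0.3 0.2 0. ] [-0.11  0.53 -0.02] 40.0
-0.036 [ -0.1   0.  -35.8] [-0.1 -0.  -0.1] [-0.27  0.57 -0.06] 40.0
-0.044 [ -0.   -0.  -43.8] [-0.5 -0.6 -0.5] [-0.39  0.62 -0.05] 40.0
-0.048 [ -0.1  -0.  -47.9] [-2.3 -0.6 -0.6] [-0.48  0.58 -0.12] 40.0
-0.05 [ -0.1  -0.  -49.8] [-2.2 -0.2  0.5] [-0.35  0.44 -0.13] 40.0
-0.0515 [ -0.3  -0.1 -50.4] [-1.5 -1.5  4.9] [-0.11 -0.15 -0.12] 40.1
-0.053 [ -0.5  -0.2 -50.4] [-0.1 -2.5  8.4] [ 0.19 -0.58 -0.03] 40.2
24.175 0.024334789849352532 [-0.07  0.02  2.25  0.72  0.25  0.66]
```

```bash
cat >> h.py <<'E'
WT=np.array([.4465,.2788,0])+W@[0,.005,.078]
def wp(a,zt,rad=.033):   # tcp with contact point at arc angle a
    return list(WT+W@[rad*sin(a),0,-rad*(1-cos(a))]+[0,0,zt-.078])
E
python3 - <<'E'
from h import *
o=np.load("o.npy")
p,M=pose((0,0,-.0504),0,o); r.move_linear(list(p),quat(M),velocity=.05)
r.gripper_to(.07); s=r.get_state(); print("open",s["grip_width"],s["force"],s["ee_pos"])
p=np.array(s["ee_pos"])
for d in([0,0,.16],list(-.14*M[:,2]),[.08,0,.14]):
    try: r.move_linear(list(p+d),velocity=.15); print("retreat",d); break
    except r.MotionError as x: print("ME",x)
s=r.get_state(); print(s["force"],s["time_s"],s["qpos"].round(2) if hasattr(s["qpos"],"round") else s["qpos"])
M=tool(YW)
r.move_to(wp(-.31,.14),quat(M)); r.gripper_to(.035)
s=r.get_state(); print(s["time_s"],s["force"])
for z in(.07,.05,.045,.043):
    r.move_linear(wp(-.31,z),velocity=.1); s=r.get_state(); print(z,np.round(s["ee_pos"],4),np.round(s["force"],1))
    if abs(s["force"][2])>6: print("contact"); break
print(s["time_s"])
E
```

```text
open 0.06967823194590021 [-0.1485548  -0.45135511  0.21522949] [0.54736381 0.13529277 0.14632011]
retreat [0, 0, 0.16]
[-0.25290974 -0.14713543  0.01464384] 26.1417 [-0.07 -0.19  1.98  0.26  0.69  1.17]
27.5083 [-0.29006506  0.1694114   0.54723647]
0.07 [0.4361 0.282  0.0688] [-0.6 -0.5  0. ]
0.05 [0.4355 0.2818 0.0485] [0.3 0.1 0.3]
0.045 [0.4357 0.2819 0.0435] [ 0.1  0.3 -0.6]
0.043 [0.4357 0.2818 0.0414] [-0.1  0.9 -0.2]
29.2083
```

Run:
```python
from h import *
z=.043
r.gripper_to(0.); s=r.get_state(); print("closed",s["grip_width"],np.round(s["force"],1),np.round(s["ee_pos"],4))
if s["grip_width"]>.009:
    for a in np.linspace(-.31,.31,5)[1:]:
        r.move_linear(wp(a,z),velocity=.05); s=r.get_state(); print(round(a,2),np.round(s["force"],1),s["grip_width"])
        if np.linalg.norm(s["force"])>35: print("stop"); break
r.gripper_to(.035); r.move_linear(wp(.31,.09),velocity=.15)
tfc=np.array(r.camera_info("wrist")["tool_from_camera"]); M=tool(YW,-.1); cz=M@tfc[:3,2]
tgt=WT+W@[0,-.012,-.005]; r.move_to(list(tgt-.28*cz-M@tfc[:3,3]),quat(M)); r.hold(.15)
p,d,P,T,f,i=cam("wrist"); np.savez("dig1.npz",p=p,P=P,T=T,f=f,c=[i["cx"],i["cy"]])
w=np.load("wind.npz")["p"]
a=cv2.resize(w[200:250,140:200,::-1][::-1,::-1],(400,333),interpolation=cv2.INTER_CUBIC)
b=cv2.resize(p[140:280,190:358,::-1][::-1,::-1],(400,333),interpolation=cv2.INTER_CUBIC)
cv2.imwrite("pics/dig1.png",np.hstack([a,b])); print(r.get_state()["time_s"],r.get_state()["ee_pos"])
```

```text
closed 0.012121000748981035 [ 0.4 -5.1  7.6] [0.4366 0.2808 0.0424]
-0.16 [-7.8 -7.4 11.3] 0.011985256624107836
0.0 [-8.4 -6.9  9.2] 0.011970527703472133
0.15 [-6.4 -6.4  7.9] 0.011781758848514878
0.31 [-14.8  -9.2  22.3] 0.01220604940911283
31.9833 [0.46320557 0.27401239 0.17093596]
```

View pics/dig1.png

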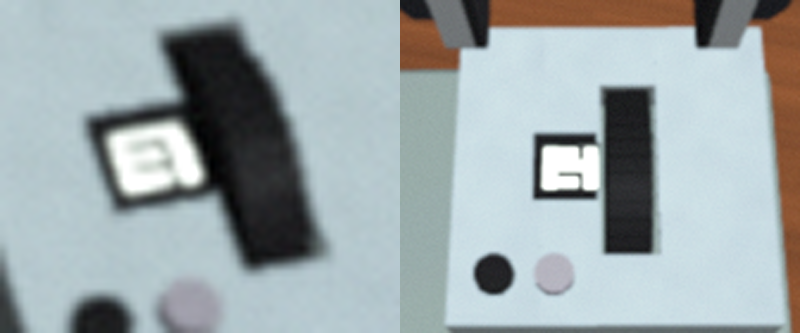

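Run:
```python
from h import *
p=np.load("dig1.npz")["p"]; w=np.load("wind.npz")["p"]
b=cv2.resize(p[190:230,265:310,::-1][::-1,::-1],(400,356),interpolation=cv2.INTER_LANCZOS4)
a=cv2.resize(w[215:240,162:190,::-1][::-1,::-1],(399,356),interpolation=cv2.INTER_LANCZOS4)
cv2.imwrite("pics/dig2.png",np.hstack([a,b]))
```

```text
(no output)
```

View pics/dig2.png

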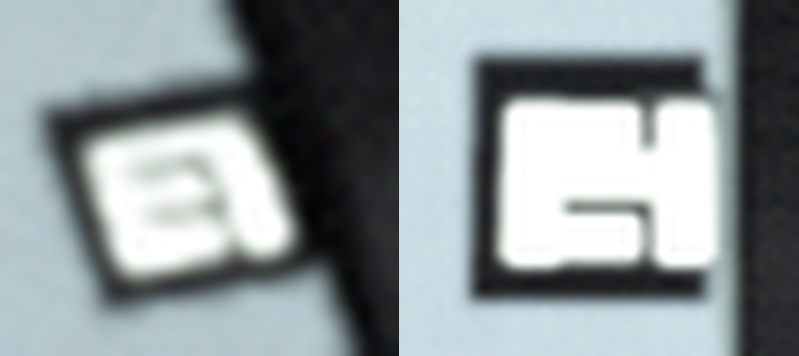

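The windows show thin dark segments. At the start it was a 3 slightly past centre (~1.94). Now it lies between 3 and 4 (~2.17), so the pinch stroke mostly slipped. I'll roll it by pressing the closed fingertips on the rim top instead; the arm is compliant, at about 5 N/mm.

```bash
cat >> h.py <<'E'
def stroke(dx,pressN=9.):
    M=tool(YW); st=WT+W@[-dx/2,0,0]
    P=lambda x,z: list(np.r_[(WT+W@[x,0,0])[:2],z])
    s0=r.get_state()
    r.gripper_to(0.) if s0["grip_width"]>.002 else None
    r.move_to(P(-dx/2,.075),quat(M)); r.move_linear(P(-dx/2,.052),velocity=.1); r.hold(.05)
    z=.052; f0=r.get_state()["force"][2]
    while z>.040:
        z-=.001; r.move_linear(P(-dx/2,z),velocity=.05); f=r.get_state()["force"][2]-f0
        if f>pressN: break
    print("press z",round(z,4),round(f,1))
    if f<3: r.move_linear(P(-dx/2,.075)); return
    r.move_linear(P(dx/2,z),velocity=.04); s=r.get_state(); print("end f",np.round(s["force"],1))
    r.move_linear(P(dx/2,.075),velocity=.1)
def window(n):
    tfc=np.array(r.camera_info("wrist")["tool_from_camera"]); M=tool(YW,-.1); cz=M@tfc[:3,2]
    tgt=WT+W@[0,-.012,-.005]; r.move_to(list(tgt-.28*cz-M@tfc[:3,3]),quat(M)); r.hold(.15)
    p=cam("wrist")[0]; np.save(n,p); asc(p); print(r.get_state()["time_s"])
def asc(p):
    g=p[190:230,265:310].mean(2)[::-1,::-1]
    for row in g[9:34,12:38]: print(''.join('#' if v<70 else '+' if v<140 else '-' if v<200 else '.' for v in row))
E
python3 - <<'E'
from h import *
asc(np.load("dig1.npz")["p"]); print()
stroke(.0175); window("d2.npy")
E
```

```text
######################+--+
#+++++###########++++++--+
+-------------+++--.-----+
...............-+......--+
...............--.......-+
...............--.......-+
...............--.......-+
................-.......-+
........................-+
........................-+
........................-+
........................-+
........................-+
.......--------.........-+
.......-+----+++-.......-+
...............+-.......-+
...............--.......-+
...............--.......-+
...............--.......-+
...............--.......-+
-.....--------+++-.....--+
++++++###########++++++--+
######################+--+
######################+---
++++++++++++++++++++++---+

press z 0.05 9.7
end f [1.7 0.2 6.5]
######################+--+
#++++++++++++++##++++++--+
+------++++++++++--------+
......-++++++++#+......--+
.......---------........-+
........................-+
........................-+
........................-+
........................-+
........................-+
.......-........-.......-+
......--.......--.......-+
......--.......--.......-+
......--.......--.......-+
......--.......--.......-+
......-+-......+-.......-+
......-+++++++++-.......-+
.......--------+-.......-+
...............--.......-+
...............--.......-+
-.............-++-....---+
#+++++++++++++####+++++--+
######################+--+
######################+--+
++++++++++++++++++++++---+
35.5167
```

Now the 4 is 0.26 of a pitch past centre, and the bottom bar of the 5 is coming in from above. The stroke gave 0.50 rad for 17.5 mm, so it hardly slipped. It needs about 0.46 rad more, i.e. 16.6 mm.

Run:
```python
from h import *
stroke(.0166); window("d3.npy")
```

```text
press z 0.049 14.3
end f [ 1.7 -0.7 10. ]
######################+--+
#++++++++++++++++++++++--+
+-------..---------------+
.......................--+
........................-+
........................-+
......-+++------........-+
......-+-...............-+
......--................-+
......--................-+
......--................-+
......-+-...............-+
.......++-----++-.......-+
...............+-.......-+
...............--.......-+
...............--.......-+
...............--.......-+
...............--.......-+
.......-------++-.......-+
......-+########-.......-+
-....-+#########+-....---+
#++++#############+++++--+
######################+--+
######################+--+
++++++++++++++++++++++---+
38.85
```

Run:
```python
from h import *
tfc=np.array(r.camera_info("wrist")["tool_from_camera"]); M=tool(YW,.2715); cz=M@tfc[:3,2]; print(cz)
tgt=WT+W@[0,-.018,-.01]; r.move_to(list(tgt-.24*cz-M@tfc[:3,3]),quat(M)); r.hold(.2)
p,d,P,T,f,i=cam("wrist"); sc=cam("scene")[0]
L=(P-WT)@W
uv=np.linalg.inv(T)@np.r_[tgt,1]; u=int(uv[0]/uv[2]*f+i["cx"]); v=int(uv[1]/uv[2]*f+i["cy"]); print(u,v)
g=p.mean(2)
for row in range(v-16,v+17): 
    print(f"{L[row,u,0]*1e3:6.1f} {L[row,u,2]*1e3:6.1f} {L[row,u+6,2]*1e3:6.1f}",''.join('#' if x<70 else '+' if x<140 else '-' if x<205 else '.' for x in g[row,u-16:u+17]))
a=cv2.resize(p[v-25:v+25,u-25:u+25,::-1][::-1,::-1],(400,400),interpolation=cv2.INTER_CUBIC)
b=cv2.resize(sc[200:330,300:430,::-1],(400,400),interpolation=cv2.INTER_CUBIC)
cv2.imwrite("pics/fin.png",np.hstack([a,b])); print(r.get_state()["time_s"])
```

```text
[-1.96123660e-04  6.08358338e-04 -9.99999796e-01]
277 216
  10.8  -10.8   -9.1 ##+------------------------------
  10.1   -8.8   -8.7 ##+--++++++++++++++++++++++++++++
   9.4   -8.0   -7.1 ##+--+###########################
   8.8   -7.3   -9.0 ##+--+###########################
   8.2   -8.7   -6.8 ##+--++++++++++++-------------++#
   7.5   -8.6   -9.5 ###--..........................-#
   7.0  -13.0  -14.0 ###-............................+
   6.3  -12.4  -12.3 ###-............................+
   5.7  -12.0  -11.4 ###-........-++++++++++-........+
   5.0  -11.2  -11.0 ###-........+++---------........+
   4.4  -11.8  -12.4 ###-........++..................+
   3.7  -11.7  -12.3 ###-........+-..................+
   3.1  -12.3  -12.3 ###-........+-..................+
   2.4  -11.9  -12.1 ###-........--..................+
   1.8  -10.7  -11.2 ###-........--..................+
   1.2  -11.6  -10.7 ###-........-+..................+
   0.5  -11.9  -10.8 ###-........-++------++-........+
  -0.1  -11.2  -10.7 ###-.........---------++........+
  -0.8  -11.8  -10.8 ###-..................-+........+
  -1.4  -11.2  -10.6 ###-...................+........+
  -2.0  -10.4  -10.8 ###-...................+........+
  -2.7  -12.2  -11.2 ###-...................+........+
  -3.4  -11.8  -11.4 ###-..................-+........+
  -4.0  -11.5  -13.2 ###-..............----++........+
  -4.6  -11.9  -11.7 ###-........-+++++++++++........+
  -5.3  -11.6  -13.8 ###-............................+
  -6.0  -12.7  -12.1 ###-............................+
  -6.6  -12.6  -12.4 ###-............................+
  -7.3  -12.7  -12.1 ###+............................+
  -7.9  -13.4  -12.2 ###--..........................-+
  -8.3   -7.9   -8.8 ###--+++++++++++++++++++++++++++#
  -9.0   -8.7   -7.8 ##+--+###########################
  -9.6   -8.5   -8.2 ##+--+###########################
39.775
```

View pics/fin.png

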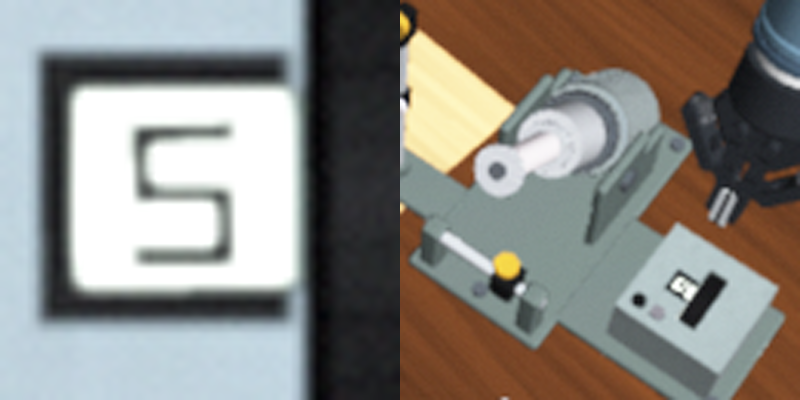

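Final picture: the 5 stands square in its window, its centre about 0.5 mm (≈0.03 rad) from the window's. The mandrel is seated with its collar on the nose at (545,150), and the arm is clear. Handing in.

```bash
python3 -c "
from h import *
print(r.close_job())"
```

```text
the job is handed in; nothing more can be done
None
```

I handed the job in at about 40 s: the snug mandrel went in at a 13° slant, was straightened and pushed fully home; the preset wheel shows 5 (about 0.03 rad past centre), and nothing else was moved on purpose. The first grasp missed and pressed the fingertips on the mandrel at about 29 N, because they end about 30 mm short of the stated TCP.

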